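# Snap the retaining clip onto the pivot pin

### The job

Take the red-handled fork tool from the grey board and with its fork push the yellow split clip sideways along the arm into the groove of the pivot pin, gently, until it snaps fully home round the pin. Never handle the clip with the fingers and never force it once it is home. Then put the tool back upright on its board, let go, and leave the other things on the bench as they are.

Things in the scene. Friction and masses are not known exactly. Their poses are not given: they have to be found in the camera images.
- pivot_unit: Fixed pivot: blue base plate 150 x 96 x 10 mm, on it a flat aluminium arm, 56 mm wide, its top 18 mm above the bench, from x = -104 mm to a round end about the steel pin. Origin on the pin's axis at bench level; z up; +x is the way the clip must be pushed.
- pin_groove (a point): On the pin's axis, at the arm's top, where the pin's groove begins. Groove: 16 mm diameter, 8 mm high; above it the pin's head, 25 mm diameter, 12 mm high (its top 38 mm above the bench). Axes as the pivot unit.
- clip: Loose yellow split clip, 6 mm thick, flat on the arm with its origin 55 to 65 mm before the pin, up to 5 mm off the line, up to 0.2 rad askew. Origin: centre of its seat (on the pin's axis when home), underside; mouth to +x. Two sprung arms end in bumps at x = 6 mm, 13 mm apart, which must spring open over the groove. Bridge behind the seat 34 mm wide (y +-17 mm).
- clip_back (a point): Middle of the clip's flat back, 17 mm behind its origin, mid-thickness. A tail 9 mm wide sticks out 10 mm backward (-x) from here; the prongs go on either side of it and push on the flat back. The clip meets the pin when its origin is 12 mm short, takes about 4 to 8 N to push on, then pulls itself home. Over 18 N of fork on clip spoils it.
- fork_tool: Loose fork tool, 0.18 kg. Origin under the middle of the handle; z up; blade to +x. Red handle 38 (x) x 22 (y) mm, 50 mm high: grasp across y. Dark blade 6 mm thick, 0.5 mm over the slick white sole, two prongs (y 6.75 to 15.25 mm each side), gap 13.5 mm wide, 18 mm deep. Prong tips at x = 50 to 74 mm: the blade is clamped anywhere in that range, anew each time, not measured.
- rest_board: Fixed grey board 65 x 120 x 16 mm, the tool's rest. Origin at the centre of its underside, top at z = 16 mm, long side along its y. At the start the tool stands at board (0, -18) mm with its blade to the board's +y.
- plier_round: Blue-handled pliers lying loose, 143 x 48 x 13 mm, origin at the centre of the underside; leave alone.
- loupe: Folding loupe lying loose, 62 x 30 x 16 mm, origin at the centre of the underside; leave alone.
Things that resemble listed ones, but are neither listed nor needed, are in the scene too. Of the things shaped like the clip, the yellow one is meant.

How it is judged:
By the outcome, as a careful person would: the job done as asked, in the order asked, and still so for the second after the job is handed in, with the robot touching nothing.
It also fails if it takes over 64 s, if anything falls off the work surface, if the arm or the gripper's body presses on something with over 40 N, if the wrist force passes 120 N, or if a joint passes its speed limit or range.

### The arm

A 6-joint arm with a two-finger parallel gripper is mounted at the origin on a cart in front of the work surface, level with it; the furniture and walls round the work are solid. World frame = base frame: x ahead of the robot, y to its left, z up, the work surface at z = 0. Lengths are in mm, angles in rad, forces in N, time in s.
With the tool pointing down it reaches from about 350 to 875 mm from the base axis. Payload 4.2 kg.
Tool frame: the origin (TCP) lies between the finger pads; the fingertips stand 25 mm ahead of it and the grasp point (between the pads) lies 6 mm ahead of it; z points along the fingers, y is the line along which they close (so a half turn about z gives the same grasp; the last joint's range is limited). The gripper opens to 85 mm and grips with 20 to 120 N. Pads are 22 mm wide; open, the fingers measure 114 mm over their backs; the gripper's body (76 mm by 85 mm) begins 54 mm behind the grasp point. The pads swing forward as they close: fully open they stand 13 mm farther back than shut.
Start: joints at [-0.879, 0.385, 0.008, 0, -1.194, -0.259], TCP at [262.146, -567.344, 256.312] pointing down, gripper open.
Joint ranges: [-3.14, 3.14], [-1.21, 2.06], [-1.07, 1.41], [-3.16, 2.05], [-2.99, -0.16], [-3.1, 3.1]. Speed limits (rad/s): [2.79, 2.79, 3.14, 3.14, 3.14, 3.14].

### API

Orientations are given as a unit quaternion [x, y, z, w].
In Python, from bench import arm gives the robot as it stands.
- The arm moves only by the shell command python3 -m pendant 'ROWS'. ROWS is JSON, a list of rows, each a list of 7 numbers: the shift along the tool's x, y, z in m, then the turn, a rotation vector about the tool's x, y, z in degrees, then the finger opening in m, from 0 to 0.0854. In form: [[x, y, z, wx, wy, wz, fingers], ...]. A call has 1 to 12 rows; each row shifts and turns the commanded pose from where the row before left it, along the tool's axes as they then stand; what a row does not reach is not made up. A row lasts 1/10 s, in which the tool goes at most 50 mm and 8.59 degrees, less where a joint would pass 70% of its speed; a pose out of reach is approached as far as the arm can. A call is refused whole if a number of a shift passes 0.05 or a number of a turn 8.59, either way. A call with a gripper value outside its range is refused whole. The fingers move at their own pace and stop on an object; the grip force is fixed at half the most. Time passes only in rows, so rows that do not move let the fingers close. It gives the time, the measured TCP pose, the force, the opening and the grip force at its end, in the units of the state.
- arm.read_state(): the state, without advancing time (a new reading comes with each control period).
- arm.get_image(name): name is "scene" or "side" or "wrist"; returns a dict with "image" (420x560x3 uint8, red, green, blue), "fx", "fy", "cx", "cy" (pixels), "xyz" and "rotation" of the camera in the world. Camera axes: x right, y down, z forward; pixel columns grow to the right and rows downward; lengths in mm; the calibration is good to about 2 mm. A picture is of the moment at which its call begins. There is no depth.
- arm.job_done(): hands the job in; it is judged then, once.
The state is a dict: "clock": time; "joints": joint angles; "joint_vel": joint speeds; "joint_efforts": joint torques, N m; "position": TCP position; "ee_rot": TCP orientation; "contact_force": force on the tool from outside, world axes, zero at the start; "wrist_torque": the same for the moment, N m; "gripper_width": finger opening in mm; "grasp_force": force on a finger pad.
Only numpy, scipy, OpenCV 4.12 (cv2) and the standard library are available. Lean on these libraries where they do the work, as an engineer would, in place of code of your own. Each camera call takes 0.05 s, during which the arm holds its last target. There are 200 camera calls.

## Working session

There is one attempt and no reset: what is moved stays moved. The work goes in short steps, Python scripts to look and compute and a shell command to move; the robot and the scene stay as the last step left them, time stands still between calls to the robot, and variables do not carry over. Pictures are saved under pics/ and viewed, at most 10 in all, crops included, and the job is handed in when it is done.

```bash
mkdir -p pics; ls; python3 - <<'E'
from bench import arm
import cv2,numpy as np,json
s=arm.read_state();print({k:np.round(v,3).tolist() for k,v in s.items()})
ims=[]
for n in("scene","side"):
    d=arm.get_image(n);cv2.imwrite(f"pics/{n}0.png",d["image"][:,:,::-1])
    np.savez(f"pics/{n}0.npz",**d)
    print(n,d["fx"],d["fy"],d["cx"],d["cy"],np.round(d["xyz"],1),np.round(d["rotation"],3).tolist())
E
```

```text
pics
{'clock': 0.0, 'joints': [-0.879, 0.386, 0.007, -0.0, -1.194, -0.259], 'joint_vel': [0.0, -0.002, -0.001, 0.0, -0.001, 0.0], 'joint_efforts': [0.0, -39.228, 18.84, 4.186, -0.005, -0.0], 'position': [261.936, -566.87, 255.229], 'ee_rot': [-0.215, 0.977, 0.001, -0.0], 'contact_force': [-0.057, 0.035, -0.07], 'wrist_torque': [0.015, 0.04, 0.052], 'grasp_force': 0.0, 'gripper_width': 85.251}
scene 406.23308098069236 406.23308098069236 279.07112267026497 211.7818881663516 [ 174.2 -473.9  474. ] [0.843, -0.173, 0.114, -0.497]
side 484.429466691178 484.429466691178 287.51380717052103 202.9589286243409 [ 555.1 -519.7  580.8] [0.887, 0.022, -0.015, -0.46]
```

View pics/scene0.png

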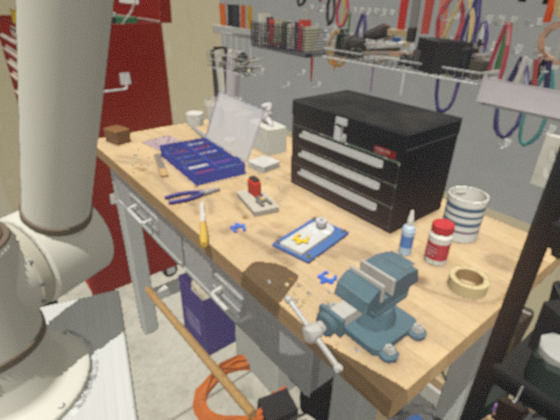

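View pics/side0.png

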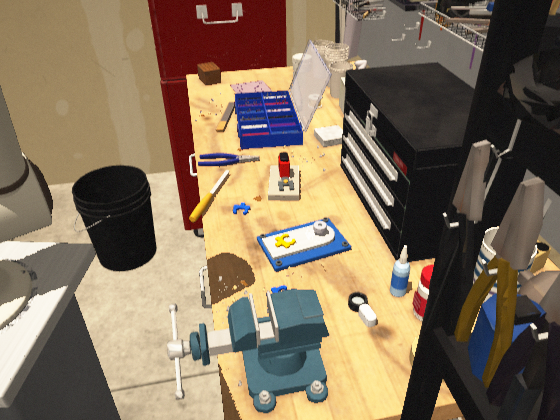

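The yellow clip is at scene (301,239) and side (285,241), on the blue-plated pivot unit. The pin is at scene (321,222) and side (320,227). The red fork handle is at scene (255,187) and side (284,164), on the grey board. The clip-shaped things at scene (238,228) and (327,277) are blue decoys. I'll check this in one enlarged crop.

```bash
cat > h.py <<'E'
import numpy as np,cv2
from scipy.spatial.transform import Rotation as R
def load(n): return dict(np.load(f"pics/{n}.npz"))
def snap(n,name):
    from bench import arm
    d=arm.get_image(n);np.savez(f"pics/{name}.npz",**d);return d
def ray(d,p):
    v=np.array([(p[0]-d["cx"])/d["fx"],(p[1]-d["cy"])/d["fy"],1.])
    v=R.from_quat(d["rotation"]).apply(v);return np.array(d["xyz"]),v/np.linalg.norm(v)
def tri(*dp):
    A=np.zeros((3,3));b=np.zeros(3);rs=[ray(d,p) for d,p in dp]
    for o,v in rs:
        P=np.eye(3)-np.outer(v,v);A+=P;b+=P@o
    x=np.linalg.solve(A,b);return x,[np.linalg.norm((np.eye(3)-np.outer(v,v))@(x-o)) for o,v in rs]
def atz(d,p,z):
    o,v=ray(d,p);return o+v*(z-o[2])/v[2]
def proj(d,X):
    c=R.from_quat(d["rotation"]).inv().apply(np.atleast_2d(X)-d["xyz"])
    return np.c_[d["fx"]*c[:,0]/c[:,2]+d["cx"],d["fy"]*c[:,1]/c[:,2]+d["cy"]]
def crop(d,x,y,w,h,k): return cv2.resize(d["image"][y:y+h,x:x+w,::-1],None,fx=k,fy=k,interpolation=cv2.INTER_CUBIC)
E
python3 - <<'E'
from h import *
a=load("scene0");b=load("side0")
top=np.hstack([crop(a,225,165,130,100,3),crop(b,250,145,130,100,3)])
bot=np.hstack([crop(b,250,200,130,100,3),crop(a,260,200,130,100,3)])
cv2.imwrite("pics/c0.png",np.vstack([top,bot]))
for p,q in [((321,218),(320,223)),((301,239),(285,241)),((254,179),(284,154))]:
    print(*tri((a,p),(b,q)))
E
```

```text
[573.97025056 184.4363548   41.56551931] [np.float64(0.5833524776776794), np.float64(0.5833524776777274)]
[511.5273688  154.4255594   21.00663669] [np.float64(0.1479777191142145), np.float64(0.1479777191142995)]
[496.76793875 391.63087547  63.18251623] [np.float64(2.7783115455242706), np.float64(2.778311545524271)]
```

View pics/c0.png

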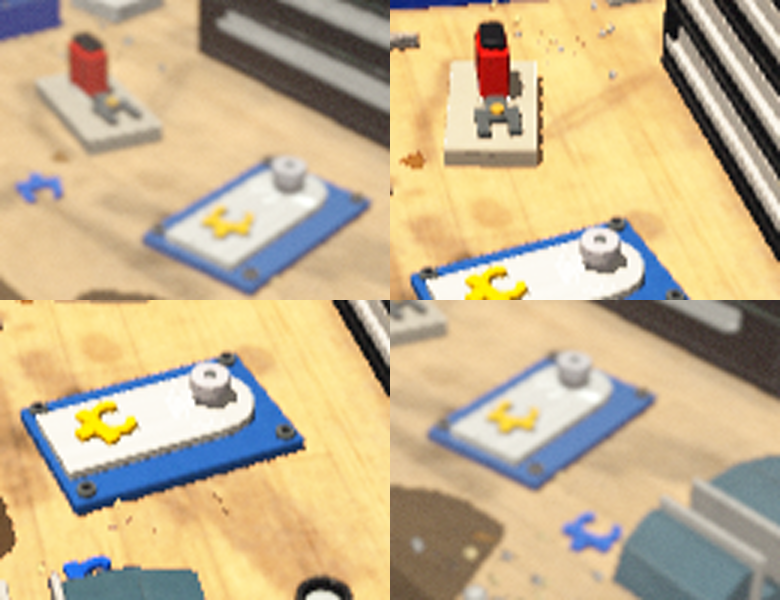

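The crop confirms it. The yellow clip lies on the arm of the blue unit, and the pin is at about (573,184). The fork tool stands on the grey board at about (497,392), with its blade toward world -y. I'll move over the tool, holding height.

```bash
python3 -m pendant '[[-0.028,0.0345,-0.004,0,0,0,0.085],[-0.028,0.0345,-0.004,0,0,0,0.085],[-0.028,0.0345,-0.004,0,0,0,0.085],[-0.028,0.0345,-0.004,0,0,0,0.085],[-0.028,0.0345,-0.004,0,0,0,0.085],[-0.028,0.0345,-0.004,0,0,0,0.085],[-0.028,0.0345,-0.004,0,0,0,0.085],[-0.028,0.0345,-0.004,0,0,0,0.085],[-0.028,0.0345,-0.004,0,0,0,0.085],[-0.028,0.0345,-0.004,0,0,0,0.085],[-0.028,0.0345,-0.004,0,0,0,0.085]]'
```

```text
clock: 1.2
position: [382.3, -91.9, 300.4]
ee_rot: [-0.215, 0.977, 0.0, 0.0]
contact_force: [1.0, 0.3, 0.7]
gripper_width: 85.0
grasp_force: 0.0
```

```bash
python3 -m pendant '[[-0.03,0.0325,0,0,0,0,0.085],[-0.03,0.0325,0,0,0,0,0.085],[-0.03,0.0325,0,0,0,0,0.085],[-0.03,0.0325,0,0,0,0,0.085],[-0.03,0.0325,0,0,0,0,0.085],[-0.03,0.0325,0,0,0,0,0.085],[-0.03,0.0325,0,0,0,0,0.085],[-0.03,0.0325,0,0,0,0,0.085],[-0.03,0.0325,0,0,0,0,0.085],[-0.03,0.0325,0,0,0,0,0.085]]'
python3 -m pendant '[[0,0,0,0,0,-8.2,0.085],[0,0,0,0,0,-8.2,0.085],[0,0,0,0,0,-8.2,0.085],[0,0,0,0,0,-8.2,0.085],[0,0,0,0,0,-8.2,0.085],[0,0,0,0,0,-8.2,0.085],[0,0,0,0,0,-8.2,0.085],[0,0,0,0,0,-8.2,0.085],[0,0,0,0,0,0,0.085]]'
python3 - <<'E'
from h import *
d=snap("wrist","w1")
print(d["xyz"],R.from_quat(d["rotation"]).as_matrix().round(3).tolist())
from bench import arm
s=arm.read_state();print(s["joints"],s["position"])
cv2.imwrite("pics/w1.png",d["image"][:,:,::-1])
E
```

```text
clock: 2.2
position: [518.7, 328.9, 299.7]
ee_rot: [-0.215, 0.977, -0.0, -0.0]
contact_force: [0.4, 0.2, 0.8]
gripper_width: 85.0
grasp_force: 0.0
clock: 3.1
position: [518.4, 327.1, 299.7]
ee_rot: [0.709, -0.705, -0.0, 0.001]
contact_force: [-0.4, 0.3, -0.8]
gripper_width: 85.2
grasp_force: 0.0
[519.5938311  247.66283283 417.67276838] [[-1.0, -0.007, -0.003], [-0.007, 0.951, 0.311], [0.001, 0.311, -0.951]]
[ 8.26488488e-01  3.39216808e-01  4.87963058e-02 -2.17716071e-04
 -1.28144748e+00 -8.22378369e-01] [518.42538171 327.08556874 299.79171895]
```

View pics/w1.png

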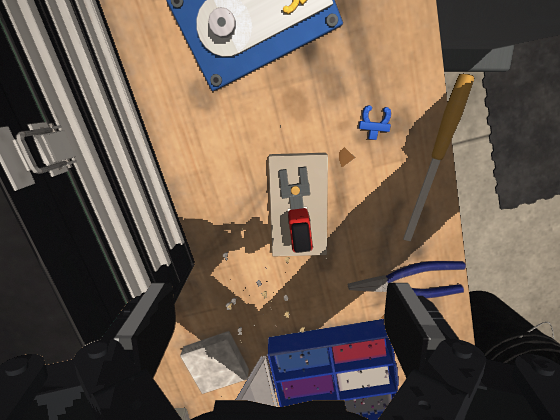

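The wrist view shows the board at about (268–328,153–256), the fork at (294,185) and the red handle's top at (301,235). The pin is at (222,22), and the unit is cut off at the top. I'll take a second view, shifted toward the pivot.

```bash
python3 -m pendant '[[0.04,0,0,0,0,0,0.085],[0.04,0,0,0,0,0,0.085],[0.01,0,0,0,0,0,0.085],[0,0,0,0,0,0,0.085],[0,0,0,0,0,0,0.085]]'
python3 - <<'E'
from h import *
a=load("w1");d=snap("wrist","w2")
print(d["xyz"])
# board/tool in both views; and pivot in w2
v1=crop(a,255,145,90,115,4)
p=proj(d,[[497,392,30],[540,170,20]]);print(p)
x,y=p[0].astype(int)-[45,70]
x2,y2=[int(t) for t in (p[1]-[80,80])]
print(x,y,x2,max(y2,0))
v2=crop(d,x,y,90,115,4)
cv2.imwrite("pics/t12.png",np.hstack([v1,v2]))
cv2.imwrite("pics/pv.png",crop(d,x2,max(y2,0),170,140,4))
E
```

```text
clock: 3.65
position: [519.4, 237.7, 300.4]
ee_rot: [0.709, -0.705, -0.0, -0.0]
contact_force: [0.2, -0.8, 0.5]
gripper_width: 85.1
grasp_force: 0.0
[520.3783863  158.12094986 418.2314415 ]
[[297.90545718 297.88062086]
 [260.7124956  104.65937514]]
252 227 180 24
```

View pics/t12.png

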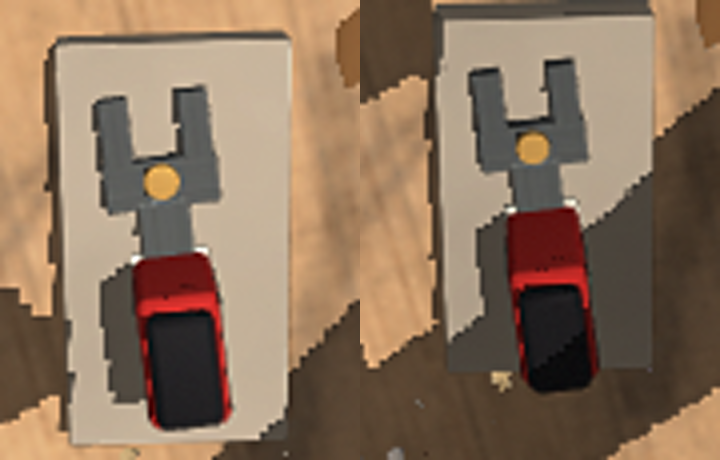

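View pics/pv.png

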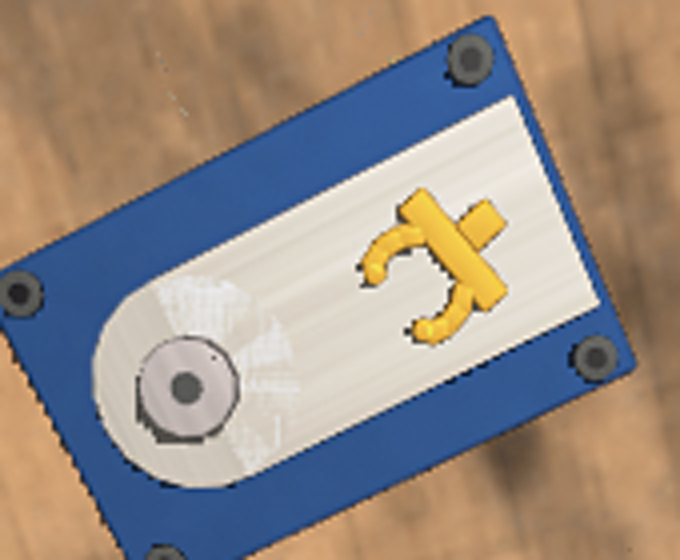

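The views show the fork tips at crop (111,101) and (190,90) and the handle's cap centre at (187,368). The second view has the tips at (123,70) and (199,62) and the cap at (197,337). In the pivot crop the pin head is at (189,388), the arm's end corners at (515,97) and (600,305), and the clip's back edge runs from (425,188) to (507,293).

```bash
python3 - <<'E'
from h import *
a=load("w1");b=load("w2")
A=lambda x,y:(x/4+255,y/4+145); B=lambda x,y:(x/4+252,y/4+227); P=lambda x,y:(x/4+180,y/4+24)
for n,p,q in [("TL",(57,44),(83,18)),("TR",(290,38),(292,15)),("BR",(288,437),(292,370)),("BL",(72,443),(87,370)),("tipL",(111,101),(123,70)),("tipR",(190,90),(199,62)),("screw",(162,182),(173,149)),("cap",(187,368),(197,337))]:
    x,e=tri((a,A(*p)),(b,B(*q)));print(n,x.round(1),np.round(e,1))
print("z16:")
for n,p,q in [("TL",(57,44),(83,18)),("TR",(290,38),(292,15)),("BR",(288,437),(292,370)),("BL",(72,443),(87,370))]: print(n,atz(a,A(*p),16).round(1),atz(b,B(*q),16).round(1))
for n,p,q in [("tipL",(111,101),(123,70)),("tipR",(190,90),(199,62)),("screw",(162,182),(173,149))]: print(n,atz(a,A(*p),22.5).round(1),atz(b,B(*q),22.5).round(1))
print("cap66",atz(a,A(187,368),66),atz(b,B(197,337),66))
for n,p,z in [("pin",(189,388),38),("armA",(515,97),18),("armB",(600,305),18),("clA",(425,188),24),("clB",(507,293),24),("tail1",(488,200),24),("tail2",(507,225),24),("bump1",(373,272),24),("bump2",(425,331),24),("pl1",(492,15),10),("pl2",(635,372),10)]: print(n,atz(b,P(*p),z).round(1))
s=load("side0")
x,e=tri((b,P(189,388)),(s,(250+210/3,200+372/3-0)));print("pin tri w2/side",x,e)
s0=load("scene0");print(proj(s,[[574,186,38]]),proj(s0,[[574,186,38]]))
E
```

```text
TL [528.8 313.3  13.6] [1.2 1.2]
TR [466.5 310.8  16.6] [0. 0.]
BR [462.3 426.1  23.9] [0.1 0.1]
BL [525.9 432.4  15.2] [0.2 0.2]
tipL [515.4 328.6  16.3] [0.3 0.3]
tipR [493.5 324.9  18.7] [0. 0.]
screw [501.  348.5  28. ] [0. 0.]
cap [495.  389.1  62.9] [0.2 0.2]
z16:
TL [530. 313.  16.] [527.5 312.3  16. ]
TR [466.4 310.9  16. ] [466.5 311.   16. ]
BR [461.3 429.7  16. ] [461.1 431.5  16. ]
BL [525.7 432.1  16. ] [526.2 431.9  16. ]
tipL [515.1 327.3  22.5] [515.7 325.9  22.5]
tipR [493.7 324.1  22.5] [493.7 323.3  22.5]
screw [500.8 349.9  22.5] [500.7 351.2  22.5]
cap66 [495.42179657 387.84844369  66.        ] [495.11071403 387.07517289  66.        ]
pin [572.9 185.4  38. ]
armA [491.7 115.8  18. ]
armB [468.  165.2  18. ]
clA [513.9 137.4  24. ]
clB [492.7 162.3  24. ]
tail1 [498.1 140.1  24. ]
tail2 [493.2 146.   24. ]
bump1 [526.9 157.4  24. ]
bump2 [513.5 171.8  24. ]
pl1 [497.4  96.1  10. ]
pl2 [456.7 182.5  10. ]
pin tri w2/side [ 598.0104628   204.12540634 -251.01955207] [np.float64(14.772228161147849), np.float64(14.772228161148158)]
[[319.91159694 223.70843348]] [[320.6465777  219.34563213]]
```

The measurements agree with the text:
- **Board:** centre (495.6,371.6), 64.5 x 119.6 mm.
- **Tool:** origin about (495,389), top at about 63–66 mm, blade yaw about -81.7°, tips about 64 mm out.
- **Pin:** (573,185.5).

I'll move over the handle and descend.

```bash
python3 -m pendant '[[0,0,0,0,0,-8,0.085],[-0.04,0.0024,0,0,0,0,0.085],[-0.04,0,0,0,0,0,0.085],[-0.04,0,0,0,0,0,0.085],[-0.033,0,0.02,0,0,0,0.085],[0,0,0.045,0,0,0,0.085],[0,0,0.045,0,0,0,0.085],[0,0,0.04,0,0,0,0.085],[0,0,0,0,0,0,0.085],[0,0,0,0,0,0,0.085]]'
python3 - <<'E'
from h import *
d=snap("wrist","w3");cv2.imwrite("pics/w3.png",d["image"][:,:,::-1])
print(d["xyz"],proj(d,[[495,389,66]]))
E
```

```text
clock: 4.7
position: [494.8, 389.4, 150.5]
ee_rot: [0.757, -0.653, 0.001, 0.0]
contact_force: [0.5, 0.4, 1.6]
gripper_width: 84.9
grasp_force: 0.0
[507.10169484 310.84303969 268.51808568] [[280.32449476 234.41447562]]
```

View pics/w3.png

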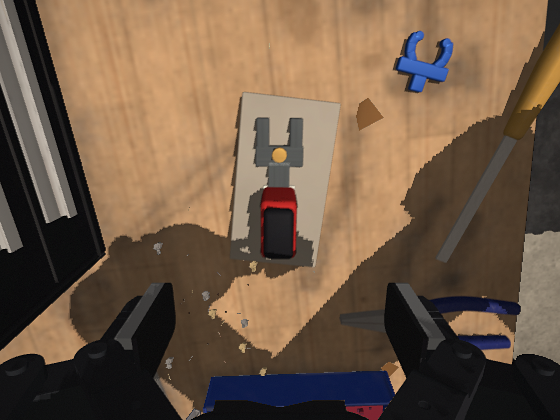

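The tool is upright and centred in the image, with the cap at (279,232) against a predicted (280,234), and the prongs are symmetric at (262,118) and (296,118). I'll descend to a TCP height of about 51 and close.

```bash
python3 - <<'E'
from h import *
d=load("w3")
for p in [(262,118),(296,118),(279,155)]: print(atz(d,p,22.5))
E
python3 -m pendant '[[0,0,0.04,0,0,0,0.085],[0,0,0.035,0,0,0,0.085],[0,0,0.02,0,0,0,0.085],[0,0,0.005,0,0,0,0.085],[0,0,0,0,0,0,0.085],[0,0,0,0,0,0,0.03],[0,0,0,0,0,0,0.01],[0,0,0,0,0,0,0.01],[0,0,0,0,0,0,0.01],[0,0,0,0,0,0,0.01],[0,0,0,0,0,0,0.01],[0,0,0,0,0,0,0.01]]'
```

```text
[516.18583663 327.54969328  22.5       ]
[494.38472076 324.28630869  22.5       ]
[501.74231842 349.64566982  22.5       ]
clock: 5.95
position: [494.9, 388.7, 51.2]
ee_rot: [0.757, -0.653, 0.0, -0.001]
contact_force: [0.6, -0.4, 6.1]
gripper_width: 20.7
grasp_force: 59.4
```

Grasped: opening 20.7 mm, 59 N. I'll lift and check the clearance of the vise and toolbox while computing the approach.

```bash
python3 -m pendant '[[0,0,-0.01,0,0,0,0.01],[0,0,-0.04,0,0,0,0.01],[0,0,-0.04,0,0,0,0.01],[0,0,-0.01,0,0,0,0.01],[0.036,0.0164,0,0,0,0,0.01],[0.036,0.0164,0,0,0,0,0.01],[0.036,0.0164,0,0,0,0,0.01],[0.036,0.0164,0,0,0,0,0.01],[0.036,0.0164,0,0,0,0,0.01],[0,0,0,0,0,0,0.01]]'
python3 - <<'E'
from h import *
d=load("w3");s=load("side0")
print("toolbox",atz(d,(105,250),0)); 
for p,z in [((250,320),130),((232,305),100),((250,385),0),((305,290),130)]: print(p,atz(s,p,z))
E
```

```text
clock: 6.95
position: [436.1, 193.2, 149.1]
ee_rot: [0.756, -0.655, -0.001, 0.003]
contact_force: [1.4, 0.3, -2.2]
gripper_width: 21.2
grasp_force: 59.1
toolbox [626.66962121 448.20754081   0.        ]
(250, 320) [ 486.33993652 -127.21271008  130.        ]
(232, 305) [454.89301679 -76.56725847 100.        ]
(250, 385) [ 479.70753816 -127.67913155    0.        ]
(305, 290) [551.32495982 -74.21550477 130.        ]
```

```bash
python3 -m pendant '[[0,0,0,0,0,-8,0.01],[0,0,0,0,0,-8,0.01],[0,0,0,0,0,-8,0.01],[0,0,0,0,0,-8,0.01],[0,0,0,0,0,-8,0.01],[0,0,0,0,0,-8,0.01],[0,0,0,0,0,-8,0.01],[0,0,0,0,0,-8,0.01],[0,0,0,0,0,-8,0.01],[0,0,0,0,0,-8,0.01],[0,0,0,0,0,-8,0.01],[0,0,0,0,0,-8,0.01]]'
python3 -m pendant '[[0,0,0,0,0,-8,0.01],[0,0,0,0,0,-8,0.01],[0,0,0,0,0,-8,0.01],[0,0,0,0,0,0,0.01],[0,0,0,0,0,0,0.01]]'
```

```text
clock: 8.15
position: [439.2, 198.1, 149.6]
ee_rot: [0.992, 0.128, -0.001, 0.0]
contact_force: [0.1, -0.2, -2.1]
gripper_width: 21.1
grasp_force: 59.0
clock: 8.65
position: [439.4, 198.2, 149.9]
ee_rot: [0.945, 0.327, -0.001, 0.0]
contact_force: [0.2, 0.9, -1.5]
gripper_width: 21.5
grasp_force: 59.0
```

```bash
python3 -m pendant '[[-0.022,0.026,0.01,0,0,0,0.01],[-0.022,0.026,0.02,0,0,0,0.01],[-0.021,0.0267,0.02,0,0,0,0.01],[0,0,0.01,0,0,0,0.01],[0,0,0,0,0,0,0.01],[0,0,0,0,0,0,0.01]]'
python3 - <<'E'
from h import *
d=snap("wrist","w4");cv2.imwrite("pics/w4.png",cv2.resize(d["image"][:,:,::-1],(800,600),interpolation=cv2.INTER_CUBIC))
print(d["xyz"],proj(d,[[573,185.4,38],[503.3,149.8,24]])*800/560)
E
```

```text
clock: 9.25
position: [438.4, 96.8, 90.7]
ee_rot: [0.944, 0.329, 0.001, 0.0]
contact_force: [-0.5, -0.2, -2.3]
gripper_width: 21.3
grasp_force: 59.3
[501.55229407 146.98460024 208.65540424] [[ 453.11059744 -188.40283703]
 [ 395.15947305  123.13514672]]
```

View pics/w4.png

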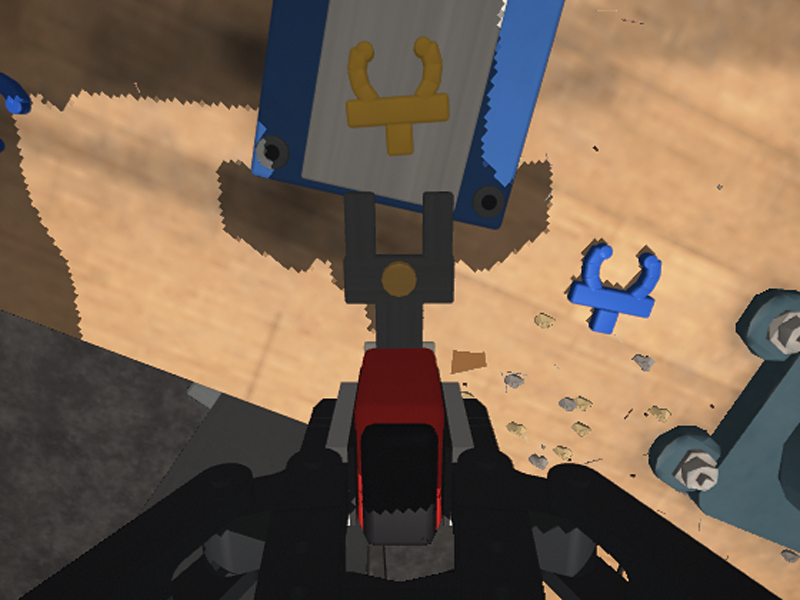

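The fork is held straight, with prong tips at (359,192) and (438,192). The clip is ahead: back edge (348,127) to (449,120), tail end (400,155).

```bash
python3 - <<'E'
from h import *
d=load("w4");k=560/800
f=lambda p,z:atz(d,(p[0]*k,p[1]*k),z)
T=np.array([438.4,96.8]);y=2*np.arctan2(.329,.944);ex=np.array([np.cos(y),np.sin(y)]);ey=np.array([np.sin(y),-np.cos(y)])
pin=np.array([573,185.4]);t=np.radians(25.7);u=np.array([np.cos(t),np.sin(t)]);v=np.array([-u[1],u[0]])
for n,p,z in [("tipL",(359,192),62),("tipR",(438,192),62),("backL",(348,127),24),("backR",(449,120),24),("tail",(400,155),24),("b1",(363,47),24),("b2",(423,45),24),("armL",(303,177),18),("armR",(459,207),18)]:
    q=f(p,z)[:2];print(n,q.round(1),"tool",np.round([(q-T)@ex,(q-T)@ey],1),"pivot",np.round([(q-pin)@u,(q-pin)@v],1))
E
```

```text
tipL [482.8 145.9] tool [ 65.3 -10.9] pivot [-98.4   3.6]
tipR [496.2 129. ] tool [65.3 10.8] pivot [-93.7 -17.6]
backL [492.6 161.3] tool [ 82.6 -16.9] pivot [-82.9  13.2]
backR [515.2 136.4] tool [84.8 16.7] pivot [-73.4 -19. ]
tail [496.3 142.2] tool [73.6  0.4] pivot [-87.8  -5.7]
b1 [514.9 172. ] tool [106.7 -11.4] pivot [-58.1  13.1]
b2 [527.2 157.4] tool [107.3   7.7] pivot [-53.4  -5.4]
armL [469.  164.3] tool [ 65.9 -33.8] pivot [-102.9   26.1]
armR [495.2 114.2] tool [55.4 21.7] pivot [-100.9  -30.4]
```

Everything lines up: the tips are 8 mm behind the tail, and the clip's lateral offset is under 0.5 mm. I'll lower until light contact or the nominal 54 mm.

```bash
python3 -m pendant '[[0,0,0.015,0,0,0,0.01],[0,0,0.015,0,0,0,0.01],[0,0,0.0055,0,0,0,0.01],[0,0,0,0,0,0,0.01],[0,0,0,0,0,0,0.01]]'
python3 -m pendant '[[0,0,0.001,0,0,0,0.01],[0,0,0,0,0,0,0.01],[0,0,0,0,0,0,0.01]]'
```

```text
clock: 9.8
position: [438.2, 96.8, 55.5]
ee_rot: [0.944, 0.329, 0.001, -0.0]
contact_force: [0.1, 0.4, -1.7]
gripper_width: 20.9
grasp_force: 59.4
clock: 10.1
position: [437.8, 96.2, 54.2]
ee_rot: [0.944, 0.329, 0.0, -0.0]
contact_force: [-0.5, -0.5, -1.4]
gripper_width: 21.2
grasp_force: 59.4
```

```bash
python3 -m pendant '[[0.005,0,0,0,0,0,0.01],[0.005,0,0,0,0,0,0.01],[0.005,0,0,0,0,0,0.01],[0.0015,0,0,0,0,0,0.01],[0,0,0,0,0,0,0.01],[0,0,0,0,0,0,0.01]]'
python3 - <<'E'
from h import *
d=snap("wrist","w5");cv2.imwrite("pics/w5.png",crop(d,190,20,180,130,4))
print(d["xyz"])
E
```

```text
clock: 10.7
position: [450.3, 106.3, 53.7]
ee_rot: [0.944, 0.329, -0.0, 0.0]
contact_force: [-1.3, -0.4, -1.5]
gripper_width: 21.1
grasp_force: 59.4
[513.67956655 156.49098531 171.53616917]
```

View pics/w5.png

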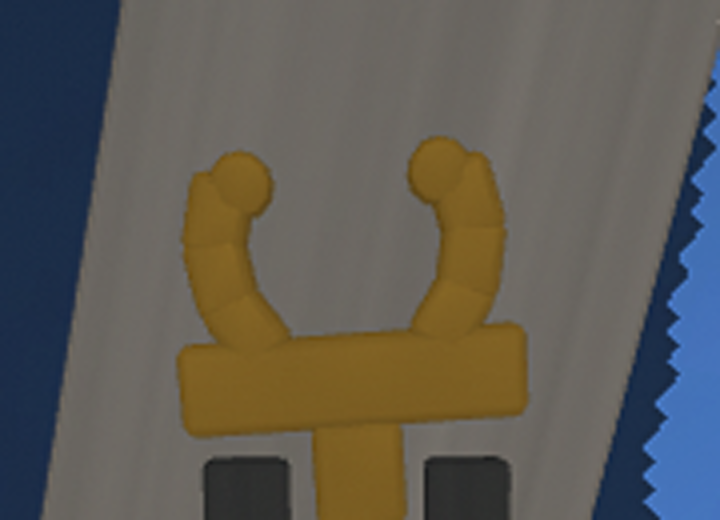

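The prongs straddle the tail, with the gap at (290–425,460) and the tail at (360,470). The back edge is about 4 mm ahead, and the arm's axis is about 11.7° clockwise of the fork. I'll advance to contact, then ease the fork round onto the pivot line.

```bash
python3 -m pendant '[[0.002,0,0,0,0,0,0.01],[0.002,0,0,0,0,0,0.01],[0.0015,-0.0018,0,0,0,1.475,0.01],[0.0015,-0.0018,0,0,0,1.475,0.01],[0.0015,-0.0018,0,0,0,1.475,0.01],[0.0015,-0.0018,0,0,0,1.475,0.01],[0.0015,-0.0018,0,0,0,1.475,0.01],[0.0015,-0.0018,0,0,0,1.475,0.01],[0.0015,-0.0018,0,0,0,1.475,0.01],[0.0015,-0.0018,0,0,0,1.475,0.01],[0.001,0,0,0,0,0,0.01],[0,0,0,0,0,0,0.01]]'
python3 - <<'E'
from h import *
d=snap("wrist","w6");cv2.imwrite("pics/w6.png",crop(d,150,0,260,170,3))
print(d["xyz"])
pin=np.array([573,185.4,38]);u=np.array([.894,.448,0])
print((proj(d,[pin,pin-[0,0,20],pin-[0,0,20]-50*u])-[150,0])*3)
E
```

```text
clock: 11.95
position: [456.9, 128.1, 53.8]
ee_rot: [0.973, 0.23, 0.0, -0.0]
contact_force: [-0.6, -0.3, -2.2]
gripper_width: 21.1
grasp_force: 59.4
[528.99316743 164.40627451 171.77717788]
[[ 396.87177922 -227.08319603]
 [ 395.49942372 -153.67893111]
 [ 394.54572587  288.63260817]]
```

View pics/w6.png

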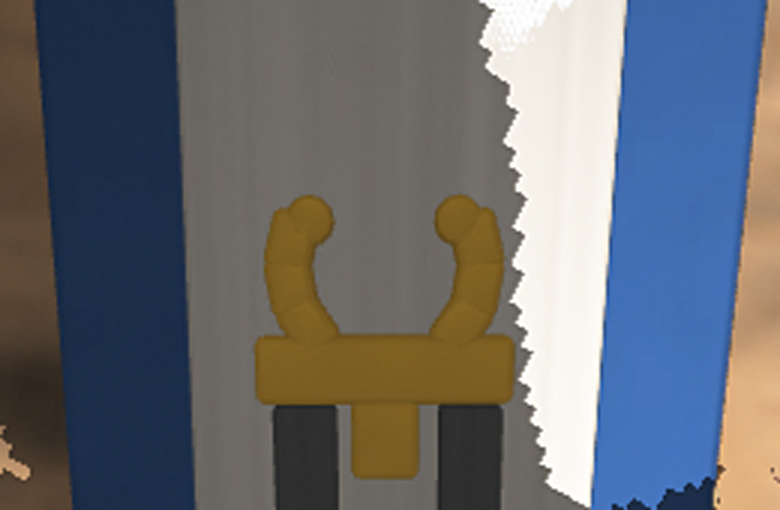

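The clip sits squarely on the fork with its tail in the gap. It is about 2 mm left of the arm's centreline: clip mid is at 385, the arm's mid at 399–404 toward the pin. I'll advance about 26 mm while easing right. My 10 viewed pictures are used up, so from here I'll measure with image code.

```bash
python3 -m pendant '[[0.002,0.0003,0,0,0,0.15,0.01],[0.002,0.0003,0,0,0,0.15,0.01],[0.003,0.0003,0,0,0,0.15,0.01],[0.003,0.0003,0,0,0,0.15,0.01],[0.003,0.0003,0,0,0,0.15,0.01],[0.003,0.0002,0,0,0,0.15,0.01],[0.003,0.0002,0,0,0,0.1,0.01],[0.003,0,0,0,0,0,0.01],[0.002,0,0,0,0,0,0.01],[0.001,0,0,0,0,0,0.01],[0,0,0,0,0,0,0.01],[0,0,0,0,0,0,0.01]]'
cat > m.py <<'E'
from h import *
import sys
d=snap("wrist",sys.argv[1]);im=cv2.cvtColor(d["image"],cv2.COLOR_RGB2HSV).astype(int)
print(d["xyz"],proj(d,[[573,185.4,38],[573,185.4,24]]).round(1).tolist())
m=(abs(im[...,0]-23)<7)&(im[...,1]>150)&(im[...,2]>50)
n,l,st,c=cv2.connectedComponentsWithStats(m.astype(np.uint8))
i=max(range(1,n),key=lambda k:st[k,4] if 230<c[k,0]<330 and c[k,1]<160 else 0)
m=l==i;print("clip bbox",st[i],"cen",c[i])
for r in range(st[i,1],st[i,1]+st[i,3],5):
    x=np.flatnonzero(m[r]);
    runs=np.split(x,np.flatnonzero(np.diff(x)>1)+1);print(r,[(int(a[0]),int(a[-1])) for a in runs])
# blue plate edges -> arm edges
b=(im[...,0]>95)&(im[...,0]<125)&(im[...,1]>130)
for r in (5,20,40,80,120):
    x=np.flatnonzero(b[r,:]);L=x[x<275];Rr=x[x>285];print("arm",r,L.max() if len(L) else None,Rr.min() if len(Rr) else None)
E
python3 m.py w7
```

```text
clock: 13.2
position: [480.0, 137.1, 53.8]
ee_rot: [0.975, 0.222, 0.0, -0.0]
contact_force: [-0.9, 0.3, -1.8]
gripper_width: 21.2
grasp_force: 59.4
[552.75031317 172.23584038 171.75084523] [[269.6, 15.3], [270.5, 23.1]]
clip bbox [ 234   64   86   95 4061] cen [276.58852499 112.0115735 ]
64 [(252, 252), (301, 302)]
69 [(242, 258), (295, 312)]
74 [(239, 259), (294, 314)]
79 [(238, 256), (297, 315)]
84 [(237, 252), (301, 316)]
89 [(237, 252), (301, 316)]
94 [(238, 253), (300, 314)]
99 [(239, 254), (299, 314)]
104 [(241, 258), (296, 312)]
109 [(243, 261), (292, 310)]
114 [(234, 319)]
119 [(234, 319)]
124 [(234, 319)]
129 [(235, 319)]
134 [(267, 287)]
139 [(266, 287)]
144 [(266, 287)]
149 [(266, 287)]
154 [(267, 287)]
arm 5 199 346
arm 20 199 347
arm 40 199 347
arm 80 201 345
arm 120 204 343
```

The clip is now about 1.3 mm right of the arm's centreline and the axes are parallel. I'll advance 9 mm while easing left, then measure again.

```bash
python3 -m pendant '[[0.0015,-0.0003,0,0,0,0,0.01],[0.0015,-0.0003,0,0,0,0,0.01],[0.0015,-0.0003,0,0,0,0,0.01],[0.0015,-0.0003,0,0,0,0,0.01],[0.0015,-0.0002,0,0,0,0,0.01],[0.0015,0,0,0,0,0,0.01],[0,0,0,0,0,0,0.01],[0,0,0,0,0,0,0.01]]'
python3 m.py w8 | grep -v ', (' ; python3 - <<'E'
from h import *
d=load("w8");g=cv2.GaussianBlur(cv2.cvtColor(d["image"],cv2.COLOR_RGB2GRAY),(3,3),0)[:80]
print(cv2.HoughCircles(g,cv2.HOUGH_GRADIENT,1,5,param1=80,param2=12,minRadius=25,maxRadius=45))
print([atz(d,(277,131),24),atz(d,(272,131),24)])
E
```

```text
clock: 14.05
position: [487.7, 142.3, 53.8]
ee_rot: [0.975, 0.221, 0.0, -0.0]
contact_force: [-0.1, -0.4, -2.0]
gripper_width: 21.0
grasp_force: 59.4
[560.35951265 177.43173579 171.75511576] [[274.0, 46.0], [274.5, 50.5]]
clip bbox [ 234   67   87   92 3852] cen [276.90212876 114.38525441]
112 [(236, 319)]
117 [(234, 320)]
122 [(234, 319)]
127 [(235, 319)]
132 [(236, 318)]
137 [(266, 288)]
142 [(267, 288)]
147 [(267, 288)]
152 [(267, 288)]
157 [(267, 287)]
arm 5 213 340
arm 20 208 345
arm 40 204 349
arm 80 205 348
arm 120 207 346
[[[277.5  41.5  38.6]
  [282.5  43.5  43. ]
  [272.5  43.5  41. ]
  [275.5  36.5  34.3]
  [278.5  47.5  34.4]
  [267.5  44.5  29.3]
  [280.5  35.5  31.8]
  [287.5  47.5  28. ]]]
[array([547.13613394, 172.02803292,  24.        ]), array([546.28489419, 173.80248082,  24.        ])]
```

The clip is centred, 277 against the arm's 276.5, and about 12 mm short, so it is just at the pin. I'll push gently in small steps.

```bash
python3 -m pendant '[[0.0008,0,0,0,0,0,0.01],[0.0008,0,0,0,0,0,0.01],[0.0008,0,0,0,0,0,0.01],[0,0,0,0,0,0,0.01]]'; python3 -m pendant '[[0.0008,0,0,0,0,0,0.01],[0.0008,0,0,0,0,0,0.01],[0,0,0,0,0,0,0.01]]'; python3 m.py w9 | head -2
```

```text
clock: 14.5
position: [489.9, 143.4, 53.8]
ee_rot: [0.975, 0.222, 0.0, -0.0]
contact_force: [-0.4, -0.9, -1.5]
gripper_width: 20.8
grasp_force: 59.4
clock: 14.8
position: [490.7, 143.7, 53.6]
ee_rot: [0.975, 0.221, -0.001, 0.0]
contact_force: [-1.1, -1.0, -1.7]
gripper_width: 21.2
grasp_force: 59.4
[563.56584597 178.87398643 171.43182972] [[273.7, 56.6], [274.2, 60.1]]
clip bbox [ 234   70   87   90 3677] cen [276.62686973 117.22681534]
```

```bash
python3 -m pendant '[[0.0008,0,0,0,0,0,0.01],[0.0008,0,0,0,0,0,0.01],[0,0,0,0,0,0,0.01]]'; python3 -m pendant '[[0.0008,0,0,0,0,0,0.01],[0.0007,0,0,0,0,0,0.01],[0,0,0,0,0,0,0.01]]'; python3 m.py w10 | grep -v ', (' |head -9
```

```text
clock: 15.15
position: [491.4, 144.0, 53.4]
ee_rot: [0.975, 0.221, -0.002, 0.0]
contact_force: [-4.1, -2.2, -1.3]
gripper_width: 21.3
grasp_force: 59.5
clock: 15.45
position: [492.1, 144.1, 53.2]
ee_rot: [0.975, 0.221, -0.002, 0.001]
contact_force: [-6.1, -1.9, 0.5]
gripper_width: 21.0
grasp_force: 59.6
[565.32175475 179.48416887 170.75000761] [[273.0, 60.8], [273.6, 63.7]]
clip bbox [ 233   70   87   90 3636] cen [276.3190319  118.03107811]
115 [(233, 319)]
120 [(233, 319)]
125 [(234, 318)]
130 [(234, 319)]
140 [(266, 287)]
145 [(266, 287)]
150 [(266, 287)]
```

Contact force is about 6 N along the push, as expected. I'll continue in small steps.

```bash
python3 -m pendant '[[0.0007,0,-0.0002,0,0,0,0.01],[0,0,0,0,0,0,0.01]]'; python3 -m pendant '[[0.0007,0,-0.0002,0,0,0,0.01],[0,0,0,0,0,0,0.01]]'; python3 m.py w11 | sed -n 1,2p
```

```text
clock: 15.7
position: [492.9, 144.6, 53.3]
ee_rot: [0.975, 0.221, -0.002, 0.001]
contact_force: [-4.8, -2.6, -0.3]
gripper_width: 21.2
grasp_force: 59.5
clock: 15.9
position: [493.7, 145.0, 53.5]
ee_rot: [0.975, 0.221, -0.002, 0.001]
contact_force: [-4.7, -1.7, -2.2]
gripper_width: 21.2
grasp_force: 59.4
[566.88782915 180.29546109 171.09803631] [[273.2, 67.0], [273.8, 69.3]]
clip bbox [ 233   70   87   90 3541] cen [276.46342841 118.89861621]
```

```bash
tail -3 m.py >/dev/null; python3 - <<'E'
from h import *
for n in ("w9","w10","w11"):
    d=load(n);im=cv2.cvtColor(d["image"],cv2.COLOR_RGB2HSV).astype(int)
    m=(abs(im[...,0]-23)<7)&(im[...,1]>150)&(im[...,2]>50)
    r=np.flatnonzero(m[80:170,245:258].sum(1)>6)+80
    b=atz(d,(277,r.max()+.5),24);print(n,r.max(),b.round(1),(b[:2]-[573,185.4])@[.894,.448])
E
```

```text
w9 134 [548.9 172.8  24. ] -27.158264624652638
w10 134 [550.3 173.2  24. ] -25.795498682342348
w11 134 [551.9 174.   24. ] -23.912390853434708
```

```bash
cat > b.py <<'E'
from h import *
import sys
d=snap("wrist",sys.argv[1]);im=cv2.cvtColor(d["image"],cv2.COLOR_RGB2HSV).astype(int)
m=(abs(im[...,0]-23)<7)&(im[...,1]>150)&(im[...,2]>50)
o=[]
for a in(245,300):
    r=np.flatnonzero(m[60:170,a:a+10].sum(1)>6)+60;b=atz(d,(a+5,r.max()+.5),24);o.append((int(r.max()),((b[:2]-[573,185.4])@[.894,.448]).round(1)))
x=np.flatnonzero(m[r.max()-4]);print("back",o,"x",x.min(),x.max())
E
python3 -m pendant '[[0.0007,0,0,0,0,0,0.01],[0,0,0,0,0,0,0.01]]';python3 b.py w12; python3 -m pendant '[[0.0007,0,0,0,0,0,0.01],[0,0,0,0,0,0,0.01]]'; python3 b.py w13
```

```text
clock: 16.15
position: [496.6, 146.6, 54.3]
ee_rot: [0.975, 0.222, 0.001, -0.0]
contact_force: [-1.9, -1.4, -2.4]
gripper_width: 20.9
grasp_force: 59.3
back [(134, np.float64(-20.4)), (134, np.float64(-20.8))] x 234 319
clock: 16.4
position: [498.2, 147.7, 55.0]
ee_rot: [0.975, 0.222, 0.002, -0.001]
contact_force: [-0.3, -0.2, -2.3]
gripper_width: 21.2
grasp_force: 59.3
back [(127, np.float64(-15.8)), (127, np.float64(-16.1))] x 236 320
```

The force dropped and the clip jumped ahead of the fork: it snapped. I'll verify the seating from the head rim to the back edge distance, independent of the pin's calibration.

```bash
python3 -m pendant '[[0,0,0,0,0,0,0.01],[0,0,0,0,0,0,0.01]]'; python3 b.py w14; python3 - <<'E'
from h import *
d=load("w14");im=cv2.cvtColor(d["image"],cv2.COLOR_RGB2HSV).astype(int)
m=(abs(im[...,0]-23)<7)&(im[...,1]>150)&(im[...,2]>50)
u=np.array([.9,.4358]);
print(d["xyz"],[(int(x),np.flatnonzero(m[40:128,x])[[0,-1]]+40) for x in (240,255,265,270,277,285,300,315)])
g=cv2.GaussianBlur(cv2.cvtColor(d["image"],cv2.COLOR_RGB2GRAY),(3,3),0)
print(g[20:135:3,277].tolist()); print(g[75,225:335:3].tolist())
p=lambda a,z,l=0:proj(d,[[573+a*u[0]-l*u[1],185.4+a*u[1]+l*u[0],z]])[0].round(1)
for n,a,z in [("head rim",-12.5,38),("rim far",12.5,38),("back home",-17,24),("front home",-8,24)]: print(n,p(a,z))
E
```

```text
clock: 16.65
position: [496.8, 146.8, 54.4]
ee_rot: [0.975, 0.222, 0.0, -0.0]
contact_force: [0.2, -0.3, -1.5]
gripper_width: 21.3
grasp_force: 59.3
back [(123, np.float64(-16.0)), (122, np.float64(-15.9))] x 235 320
[569.40548086 181.81826244 172.35051714] [(240, array([ 59, 123])), (255, array([106, 122])), (265, array([112, 122])), (270, array([114, 127])), (277, array([113, 127])), (285, array([113, 127])), (300, array([106, 122])), (315, array([ 65, 122]))]
[111, 112, 112, 112, 112, 112, 97, 107, 108, 108, 107, 110, 110, 109, 107, 54, 53, 53, 53, 52, 52, 52, 52, 86, 102, 102, 102, 103, 105, 104, 99, 97, 101, 101, 94, 104, 103, 103, 102]
[108, 108, 108, 108, 97, 98, 102, 107, 107, 107, 107, 107, 107, 100, 51, 53, 54, 53, 53, 53, 52, 78, 107, 107, 107, 107, 107, 107, 105, 94, 96, 172, 245, 244, 244, 244, 244]
head rim [274.6 116.1]
rim far [274.   38.4]
back home [275.1 125.8]
front home [274.9 101.9]
```

The clip is home: rim to back edge measures 9.3 px against a predicted 9.7, and it is stable and square. I'll retract, lift and head back.

```bash
python3 -m pendant '[[-0.005,0,0,0,0,0,0.01],[-0.015,0,0,0,0,0,0.01],[-0.015,0,0,0,0,0,0.01],[0,0,-0.02,0,0,0,0.01],[0,0,-0.04,0,0,0,0.01],[0,0,-0.04,0,0,0,0.01],[0,-0.035,0,0,0,0,0.01],[0,-0.0375,0,0,0,0,0.01],[0,0,0,0,0,8.25,0.01],[0,0,0,0,0,8.25,0.01],[0,0,0,0,0,8.25,0.01],[0,0,0,0,0,8.25,0.01]]'
python3 -m pendant '[[0,0,0,0,0,8.25,0.01],[0,0,0,0,0,8.25,0.01],[0,0,0,0,0,8.25,0.01],[0,0,0,0,0,8.25,0.01],[0,0,0,0,0,8.25,0.01],[0,0,0,0,0,8.25,0.01],[0,0,0,0,0,8.25,0.01],[0,0,0,0,0,8.25,0.01],[0,0,0,0,0,8.25,0.01],[0,0,0,0,0,0,0.01],[0,0,0,0,0,0,0.01]]'
```

```text
clock: 17.9
position: [433.0, 196.6, 154.1]
ee_rot: [0.998, -0.067, -0.0, 0.0]
contact_force: [-0.5, -0.2, -1.9]
gripper_width: 21.2
grasp_force: 59.6
clock: 19.0
position: [433.3, 196.7, 154.2]
ee_rot: [0.758, -0.653, -0.0, 0.0]
contact_force: [-0.6, -0.2, -2.6]
gripper_width: 21.6
grasp_force: 59.6
```

```bash
python3 -m pendant '[[-0.0362,-0.0179,0,0,0,0,0.01],[-0.0362,-0.0179,0,0,0,0,0.01],[-0.0362,-0.0179,0,0,0,0,0.01],[-0.0362,-0.0179,0,0,0,0,0.01],[-0.0362,-0.0179,0,0,0,0,0.01],[0,0,0.04,0,0,0,0.01],[0,0,0.04,0,0,0,0.01],[0,0,0.018,0,0,0,0.01],[0,0,0,0,0,0,0.01],[0,0,0,0,0,0,0.01]]'
```

```text
clock: 20.0
position: [495.9, 388.9, 55.9]
ee_rot: [0.757, -0.653, 0.0, 0.0]
contact_force: [0.5, 1.0, -0.8]
gripper_width: 21.2
grasp_force: 60.5
```

```bash
python3 -m pendant '[[0,0,0.002,0,0,0,0.01],[0,0,0.0015,0,0,0,0.01],[0,0,0,0,0,0,0.01],[0,0,0,0,0,0,0.01]]'; python3 -m pendant '[[0,0,0.0007,0,0,0,0.01],[0,0,0,0,0,0,0.01],[0,0,0,0,0,0,0.01]]'
```

```text
clock: 20.4
position: [496.0, 388.9, 53.1]
ee_rot: [0.757, -0.654, -0.0, -0.0]
contact_force: [0.3, 0.0, -1.7]
gripper_width: 21.1
grasp_force: 60.5
clock: 20.7
position: [495.9, 388.9, 52.0]
ee_rot: [0.757, -0.654, -0.0, -0.0]
contact_force: [0.6, 0.3, -1.3]
gripper_width: 21.3
grasp_force: 60.5
```

```bash
python3 -m pendant '[[0,0,0.0005,0,0,0,0.01],[0,0,0,0,0,0,0.01],[0,0,0,0,0,0,0.01]]'; python3 -m pendant '[[0,0,0.0005,0,0,0,0.01],[0,0,0,0,0,0,0.01],[0,0,0,0,0,0,0.01]]'
```

```text
clock: 21.0
position: [495.9, 388.9, 51.5]
ee_rot: [0.757, -0.654, -0.0, 0.0]
contact_force: [0.4, -0.5, -1.0]
gripper_width: 20.8
grasp_force: 60.5
clock: 21.3
position: [495.8, 388.9, 51.0]
ee_rot: [0.757, -0.654, 0.0, 0.0]
contact_force: [0.1, -0.4, -1.9]
gripper_width: 21.2
grasp_force: 60.5
```

```bash
python3 -m pendant '[[0,0,0.0005,0,0,0,0.01],[0,0,0,0,0,0,0.01],[0,0,0,0,0,0,0.01]]'; python3 -m pendant '[[0,0,0.0005,0,0,0,0.01],[0,0,0,0,0,0,0.01],[0,0,0,0,0,0,0.01]]'
```

```text
clock: 21.6
position: [495.9, 388.9, 50.9]
ee_rot: [0.757, -0.654, 0.0, -0.0]
contact_force: [-0.6, -0.1, 1.3]
gripper_width: 21.1
grasp_force: 60.9
clock: 21.9
position: [496.0, 389.0, 50.8]
ee_rot: [0.757, -0.654, 0.0, -0.0]
contact_force: [-1.5, -0.7, 6.1]
gripper_width: 21.3
grasp_force: 61.6
```

It's seated, with about 6 N upward. I'll let go and back off.

```bash
python3 -m pendant '[[0,0,0,0,0,0,0.03],[0,0,0,0,0,0,0.06],[0,0,0,0,0,0,0.085],[0,0,0,0,0,0,0.085],[0,0,0,0,0,0,0.085],[0,0,-0.02,0,0,0,0.085],[0,0,-0.04,0,0,0,0.085],[0,0,-0.04,0,0,0,0.085],[0,0,-0.04,0,0,0,0.085],[0,0,-0.04,0,0,0,0.085],[0,0,-0.04,0,0,0,0.085],[0,0,-0.03,0,0,0,0.085]]'
python3 -m pendant '[[0.04,0,0,0,0,0,0.085],[0.04,0,0,0,0,0,0.085],[0,0,0,0,0,0,0.085],[0,0,0,0,0,0,0.085]]'
python3 - <<'E'
from h import *
d=snap("wrist","w20");im=cv2.cvtColor(d["image"],cv2.COLOR_RGB2HSV).astype(int)
print(d["xyz"],proj(d,[[495.5,389,66],[504.9,326,22],[573,185.4,30],[573,185.4,38]]).round(1).tolist())
def big(m):
    n,l,st,c=cv2.connectedComponentsWithStats(m.astype(np.uint8))
    for k in sorted(range(1,n),key=lambda k:-st[k,4])[:3]: print(st[k].tolist(),c[k].round(1))
print("red");big(((im[...,0]<6)|(im[...,0]>174))&(im[...,1]>150)&(im[...,2]>60))
print("yellow");big((abs(im[...,0]-25)<7)&(im[...,1]>170)&(im[...,2]>60))
p=proj(d,[[497,375,30]])[0].astype(int)
s=snap("side","s20");s0=load("side0")
df=cv2.absdiff(s["image"],s0["image"]).max(2)>60
print("side change px in tool region",df[140:205,265:305].sum(),"clip/pin",df[215:260,260:350].sum(), "pliers",df[140:175,190:262].sum(),"loupe",df[285:330,340:385].sum())
for im2,n in((s0,"0"),(s,"1")):
    h=cv2.cvtColor(im2["image"],cv2.COLOR_RGB2HSV).astype(int);print("side red/yellow",n)
    big((((h[...,0]<6)|(h[...,0]>174))&(h[...,1]>150)&(h[...,2]>60))[130:200,265:305]);big(((abs(h[...,0]-25)<6)&(h[...,1]>200)&(h[...,2]>100))[215:260,260:350])
E
```

```text
clock: 23.1
position: [496.2, 389.0, 303.3]
ee_rot: [0.757, -0.654, 0.0, -0.002]
contact_force: [1.0, 0.4, -1.2]
gripper_width: 84.7
grasp_force: 0.0
clock: 23.5
position: [507.6, 309.0, 300.3]
ee_rot: [0.756, -0.654, -0.0, -0.0]
contact_force: [0.4, 0.5, 0.1]
gripper_width: 85.3
grasp_force: 0.0
[519.63060435 230.24203722 418.21257308] [[280.6, 254.4], [280.4, 185.0], [231.4, 35.5], [230.3, 34.3]]
red
[300, 360, 48, 15, 625] [323.6 367.3]
[270, 225, 20, 42, 383] [279.9 237.3]
yellow
[227, 13, 31, 41, 412] [244.3  33.7]
[437, 143, 3, 2, 3] [438.  143.7]
[444, 136, 1, 2, 2] [444.  136.5]
side change px in tool region 678 clip/pin 310 pliers 487 loupe 0
side red/yellow 0
[14, 25, 11, 23, 181] [19.  37.8]
[15, 19, 20, 14, 135] [23.4 26.2]
side red/yellow 1
[14, 25, 11, 22, 176] [18.9 37.6]
[46, 13, 21, 12, 107] [54.9 19. ]
```

The tool stands upright on its board at the same pixels as before, and the clip is round the pin. The gripper is clear of everything, so I'm handing in.

```bash
python3 -c "
from bench import arm
print(arm.job_done())"
```

```text
the job is handed in; nothing more can be done
None
```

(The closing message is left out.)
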